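# Empty the sample boats through the bin flap and shelve them

## Task

Clear up after the run: first put the used tubes that lie loose on the bench into the sample boats, then empty all the boats into the waste bin, pushing the bin's spring flap open with the lip of the boat itself (never with the gripper) and letting the tubes slide in. Stand all three boats, emptied, upright on the low steel shelf in one neat row: side by side, close together, square to the shelf and midway between its front and back edges, mouths to the front. Every tube must end up in the bin; leave the other things where they are.

Things in the scene. Friction and masses are not known exactly. Their poses are not given: they have to be found in the camera images.
- bin: Waste bin, white sheet metal, fixed, 160 x 160 mm (plain empty box inside). Origin: centre of its underside; z up, x level, out of its front (towards the middle of the bench). 210 mm high at the back (-x) with a level top 55 mm deep there; from that the face slopes down 40 deg towards +x, to 122 mm at the front edge.
- slot (a point): Middle of the bin's slot, on the sloping face, 167 mm above the bench and 26 mm to +x of the bin's middle; axes as the bin's (z up, x out of its front, y level along the slot). The slot is 106 mm wide (y) and 90 mm long down the slope, closed by the flap.
- flap (a joint): The bin's plastic flap, filling the slot, 102 mm wide, 89 mm down the slope, hinged along the slot's lower edge; 0 = shut (flush), grows to 1.5 rad as its upper edge is pushed in and down: level inwards at 0.7, so a boat's lip lying on it must push it to about 1.2 for tubes to slide off it into the bin. A spring shuts it (0.10 N m when shut, 0.27 fully open: 2 to 5 N at the middle).
- shelf_top (a point): Low steel shelf, fixed: board 190 mm deep (x) by 260 mm wide (y), its upper surface 30 mm above the bench; this point is the middle of that surface. Axes: z up, y along the row, x towards its back edge (front edge is -x, towards the robot). The back edge carries a rail 6 mm thick, 40 mm above the board.
- boat0_grip (a point): Sample boat, one of three alike, aluminium scoop 150 mm long (x), 64 mm wide (y), 0.14 to 0.22 kg. This point: middle of its grey bridge handle, a bar 14 mm thick (x), 64 wide (y), 24 high, spanning the boat; it is 80 mm above the underside and 35 mm behind (+x of) the boat's middle. Axes: the boat's own, -x towards the mouth, z up.
- boat0_lip (a point): Middle of the floor's front edge at that boat's mouth, 110 mm to -x of and 73 mm below its _grip point. The boat's walls are 30 mm high, 3 mm thick, along both sides and the back (+x); the mouth end is open, and there the floor ramps up 7 mm over the last 40 mm.
- boat1_grip (a point): Sample boat, one of three alike, aluminium scoop 150 mm long (x), 64 mm wide (y), 0.14 to 0.22 kg. This point: middle of its grey bridge handle, a bar 14 mm thick (x), 64 wide (y), 24 high, spanning the boat; it is 80 mm above the underside and 35 mm behind (+x of) the boat's middle. Axes: the boat's own, -x towards the mouth, z up.
- boat1_lip (a point): Middle of the floor's front edge at that boat's mouth, 110 mm to -x of and 73 mm below its _grip point. The boat's walls are 30 mm high, 3 mm thick, along both sides and the back (+x); the mouth end is open, and there the floor ramps up 7 mm over the last 40 mm.
- boat2_grip (a point): Sample boat, one of three alike, aluminium scoop 150 mm long (x), 64 mm wide (y), 0.14 to 0.22 kg. This point: middle of its grey bridge handle, a bar 14 mm thick (x), 64 wide (y), 24 high, spanning the boat; it is 80 mm above the underside and 35 mm behind (+x of) the boat's middle. Axes: the boat's own, -x towards the mouth, z up.
- boat2_lip (a point): Middle of the floor's front edge at that boat's mouth, 110 mm to -x of and 73 mm below its _grip point. The boat's walls are 30 mm high, 3 mm thick, along both sides and the back (+x); the mouth end is open, and there the floor ramps up 7 mm over the last 40 mm.
- tube0_mid (a point): Used plastic tube, 62 mm long (x), round, 18 mm thick, with a square cap (18 mm) at its +x end, 25 g, slippery (friction 0.25). At the start it lies lengthwise in boat0, if present (3 to 6 of these six are, so a boat may be empty). This point: its middle; x along it.
- tube1_mid (a point): Used plastic tube, 62 mm long (x), round, 18 mm thick, with a square cap (18 mm) at its +x end, 25 g, slippery (friction 0.25). At the start it lies lengthwise in boat0, if present (3 to 6 of these six are, so a boat may be empty). This point: its middle; x along it.
- tube2_mid (a point): Used plastic tube, 62 mm long (x), round, 18 mm thick, with a square cap (18 mm) at its +x end, 25 g, slippery (friction 0.25). At the start it lies lengthwise in boat1, if present (3 to 6 of these six are, so a boat may be empty). This point: its middle; x along it.
- tube3_mid (a point): Used plastic tube, 62 mm long (x), round, 18 mm thick, with a square cap (18 mm) at its +x end, 25 g, slippery (friction 0.25). At the start it lies lengthwise in boat1, if present (3 to 6 of these six are, so a boat may be empty). This point: its middle; x along it.
- tube4_mid (a point): Used plastic tube, 62 mm long (x), round, 18 mm thick, with a square cap (18 mm) at its +x end, 25 g, slippery (friction 0.25). At the start it lies lengthwise in boat2, if present (3 to 6 of these six are, so a boat may be empty). This point: its middle; x along it.
- tube5_mid (a point): Used plastic tube, 62 mm long (x), round, 18 mm thick, with a square cap (18 mm) at its +x end, 25 g, slippery (friction 0.25). At the start it lies lengthwise in boat2, if present (3 to 6 of these six are, so a boat may be empty). This point: its middle; x along it.
- tube6_mid (a point): Used plastic tube, 62 mm long (x), round, 18 mm thick, with a square cap (18 mm) at its +x end, 25 g, slippery (friction 0.25). A stray: it lies on the bench at the start, if present (1 or 2 strays are). This point: its middle; x along it.
- tube7_mid (a point): Used plastic tube, 62 mm long (x), round, 18 mm thick, with a square cap (18 mm) at its +x end, 25 g, slippery (friction 0.25). A stray: it lies on the bench at the start, if present (1 or 2 strays are). This point: its middle; x along it.
- solvent: Bystander: green bottle with a blue cap, 60 mm across, 150 mm tall. Origin at the centre of its underside. Leave it alone.
- jar: Bystander: amber jar, 60 mm across, 75 mm tall. Origin at the centre of its underside. Leave it alone.
- beaker: Bystander: glass beaker, 70 mm across, 85 mm tall. Origin at the centre of its underside. Leave it alone.
- plate_case: Bystander: flat white case with a steel plate in its top, 85 x 85 x 24 mm. Origin at the centre of its underside. Leave it alone.
- tip_box: Bystander: grey box, 120 x 80 x 60 mm. Origin at the centre of its underside. Leave it alone.

How it is judged (in metres and radians):
On the way, in this order (a step that is already met when the one before it is completed fails the run):
1. the stray tubes lie in boats (((x of tube6_mid in the frame of boat0_grip between -0.115 and 0.04 m and y of tube6_mid in the frame of boat0_grip between -0.032 and 0.032 m and z of tube6_mid in the frame of boat0_grip between -0.085 and -0.03 m) or (x of tube6_mid in the frame of boat1_grip between -0.115 and 0.04 m and y of tube6_mid in the frame of boat1_grip between -0.032 and 0.032 m and z of tube6_mid in the frame of boat1_grip between -0.085 and -0.03 m) or (x of tube6_mid in the frame of boat2_grip between -0.115 and 0.04 m and y of tube6_mid in the frame of boat2_grip between -0.032 and 0.032 m and z of tube6_mid in the frame of boat2_grip between -0.085 and -0.03 m)) and ((x of tube7_mid in the frame of boat0_grip between -0.115 and 0.04 m and y of tube7_mid in the frame of boat0_grip between -0.032 and 0.032 m and z of tube7_mid in the frame of boat0_grip between -0.085 and -0.03 m) or (x of tube7_mid in the frame of boat1_grip between -0.115 and 0.04 m and y of tube7_mid in the frame of boat1_grip between -0.032 and 0.032 m and z of tube7_mid in the frame of boat1_grip between -0.085 and -0.03 m) or (x of tube7_mid in the frame of boat2_grip between -0.115 and 0.04 m and y of tube7_mid in the frame of boat2_grip between -0.032 and 0.032 m and z of tube7_mid in the frame of boat2_grip between -0.085 and -0.03 m))), for 0.2 s.
2. a boat's mouth has pushed the flap open (value of joint flap above 0.25 rad and contact force between any of boat0, boat1, boat2 and flap above 0.5 N), for 0.2 s.
At the end, for the whole second after the job is handed in: All tubes are in the bin, flap shut; each boat stands upright, still and released on the shelf, square to it within 0.15 rad, mouth to the front, its middle within 22 mm of the line half-way between the front and back edges and within 105 mm of a neighbour's middle (x of tube0_mid in the frame of slot between -0.104 and 0.05 m and y of tube0_mid in the frame of slot between -0.078 and 0.078 m and height (world z) of each of tube0_mid, tube1_mid, tube2_mid, tube3_mid, tube4_mid, tube5_mid, tube6_mid, tube7_mid below 0.1 m and x of tube1_mid in the frame of slot between -0.104 and 0.05 m and y of tube1_mid in the frame of slot between -0.078 and 0.078 m and x of tube2_mid in the frame of slot between -0.104 and 0.05 m and y of tube2_mid in the frame of slot between -0.078 and 0.078 m and x of tube3_mid in the frame of slot between -0.104 and 0.05 m and y of tube3_mid in the frame of slot between -0.078 and 0.078 m and x of tube4_mid in the frame of slot between -0.104 and 0.05 m and y of tube4_mid in the frame of slot between -0.078 and 0.078 m and x of tube5_mid in the frame of slot between -0.104 and 0.05 m and y of tube5_mid in the frame of slot between -0.078 and 0.078 m and x of tube6_mid in the frame of slot between -0.104 and 0.05 m and y of tube6_mid in the frame of slot between -0.078 and 0.078 m and x of tube7_mid in the frame of slot between -0.104 and 0.05 m and y of tube7_mid in the frame of slot between -0.078 and 0.078 m and z of boat0_grip in the frame of shelf_top between 0.074 and 0.086 m and angle between each of boat0_grip, boat1_grip, boat2_grip's own z axis and vertical below 0.1 rad and angle between the x axis of each of boat0_grip, boat1_grip, boat2_grip and the x axis of shelf_top, either way round below 0.15 rad and x of boat0_grip in the frame of shelf_top between 0.013 and 0.057 m and y of boat0_grip in the frame of shelf_top between -0.105 and 0.105 m and (horizontal distance between boat0_grip and boat1_grip below 0.105 m or horizontal distance between boat0_grip and boat2_grip below 0.105 m) and linear speed of each of boat0, boat1, boat2 below 0.02 m/s and z of boat1_grip in the frame of shelf_top between 0.074 and 0.086 m and x of boat1_grip in the frame of shelf_top between 0.013 and 0.057 m and y of boat1_grip in the frame of shelf_top between -0.105 and 0.105 m and (horizontal distance between boat1_grip and boat0_grip below 0.105 m or horizontal distance between boat1_grip and boat2_grip below 0.105 m) and z of boat2_grip in the frame of shelf_top between 0.074 and 0.086 m and x of boat2_grip in the frame of shelf_top between 0.013 and 0.057 m and y of boat2_grip in the frame of shelf_top between -0.105 and 0.105 m and (horizontal distance between boat2_grip and boat0_grip below 0.105 m or horizontal distance between boat2_grip and boat1_grip below 0.105 m) and value of joint flap below 0.1 rad); the robot touches nothing.
It fails at once if the gripper pushed the flap (contact force between the fingers and flap above 1 N).
It fails at once if another thing on the bench was disturbed (distance of any of solvent, jar, beaker, plate_case, tip_box from where it was at the start of the episode above 0.03 m).
Of tube6, tube7 only 1 to 2 are there at a start; the rules pass over those that are not, and their reading is None.
Of tube0, tube1, tube2, tube3, tube4, tube5 only 3 to 6 are there at a start; the rules pass over those that are not, and their reading is None.
At some moment in a run one of boat0, boat1, boat2 may be knocked a few centimetres aside while the robot is not near it.
It also fails if it takes over 210 s, if anything falls off the work surface, if the arm or the gripper's body presses on something with over 40 N, if the wrist force passes 120 N, or if a joint passes its speed limit or range.

## Robot

A 6-joint arm with a two-finger parallel gripper is mounted at the origin on the work surface. World frame = base frame: x ahead of the robot, y to its left, z up, the work surface at z = 0. Lengths are in mm, angles in rad, forces in N, time in s.
With the tool pointing down it reaches from about 300 to 775 mm from the base axis. Payload 14.6 kg.
Tool frame: the origin (TCP) lies on the centre line of the jaws, within the pads' length; the fingertips stand 19 mm ahead of it and the grasp point (between the pads) is the TCP (bot.tip_reach is the distance from the TCP to the fingertips, in mm); y points along the fingers, x is the direction in which the jaws open and shut, and the axes are right-handed (so a half turn about y gives the same grasp; the last joint's range is limited). The gripper opens to 85 mm and grips with 20 to 120 N. Pads are 22 mm wide; open, the fingers measure 114 mm over their backs; the gripper's body (76 mm by 85 mm) begins 54 mm behind the grasp point. The pads swing forward as they close: fully open they stand 13 mm farther back than shut.
Start: joints at [1.176, 0.3, 1.521, -0, 1.321, -0.067], TCP at [177.076, 520.705, 215.581] pointing down, gripper open.
Joint ranges: [-3.03, 3.03], [-0.79, 2.21], [0.23, 2.52], [-1.04, 4.18], [0, 3.07], [-2.55, 2.55]. Speed limits (rad/s): [2.22, 2.22, 2.57, 3.14, 3.14, 3.14].

## Interface

Orientations are given as a unit quaternion [w, x, y, z].
In Python, from rig import bot gives the robot as it stands. Calls block until the motion is done:
- bot.move_to(position, orientation): joint-space move of the TCP to a pose.
- bot.servo_line(position, attitude=None, speed=150, until_force=None): straight line of the TCP; attitude=None keeps the orientation; speed is the mean speed in mm/s. With until_force (N) it stops when the force on the tool has changed by that much, and returns True; else False.
- bot.move_joints(angles): joint-space move.
- bot.move_gripper(opening, grip_force=None): finger opening in mm; grip_force is the grip in N (None keeps the last); returns when the fingers have stopped.
- bot.dwell(seconds).
- bot.ik(position, orientation): joint angles nearest the present ones, or None.
- bot.read_state(): the state.
- bot.read_camera(name): name is "side" or "top"; returns a dict with "image" (420x560x3 uint8, blue, green, red), "depth" (420x560 float32, mm along the optical axis (not along the pixel's ray), 0 where there is no reading), "fovy" (degrees; the focal length in pixels is half the picture's height over the tangent of half this angle, whatever the lens; pixels are square), "cx", "cy" (the principal point, pixels), "eye" and "attitude" of the camera in the world. Camera axes: x right, y down, z forward; pixel columns grow to the right and rows downward; lengths in mm; the calibration is good to about 2 mm. A picture is of the moment at which its call begins.
A pose or a line that the arm cannot do raises bot.MotionError and nothing moves.
- bot.finish_job(): hands the job in, once; it reports no verdict.
The state is a dict: "clock": time; "joint_positions": joint angles; "qvel": joint speeds; "effort": joint torques, N m; "ee_pos": TCP position; "tool_rot": TCP orientation; "ft_force": force on the tool from outside, world axes, zero at the start; "moment": the same for the moment, N m; "grip_width": finger opening in mm.
Only numpy, scipy, OpenCV 4.12 (cv2) and the standard library are available. Lean on these libraries where they do the work, as an engineer would, in place of code of your own. Each camera call takes 0.05 s, during which the arm holds its last target.

## Working session

There is one attempt and no reset: what is moved stays moved. The work goes in short steps, each a Python script; the robot and the scene stay as the last script left them, time stands still between calls to the robot, and variables do not carry over. Pictures are saved under pics/ and viewed, and the job is handed in when it is done.

```bash
ls -la; mkdir -p pics; cat > h.py <<'E'
import numpy as np, cv2
from rig import bot
from scipy.spatial.transform import Rotation as R
def q2R(q): return R.from_quat([q[1],q[2],q[3],q[0]]).as_matrix()
def R2q(M):
    q=R.from_matrix(M).as_quat(); return [q[3],q[0],q[1],q[2]]
def cam(name):
    c=bot.read_camera(name); c['R']=q2R(c['attitude']); c['f']=c['image'].shape[0]/2/np.tan(np.radians(c['fovy'])/2); return c
def cloud(c):
    h,w=c['depth'].shape; u,v=np.meshgrid(np.arange(w),np.arange(h)); d=c['depth']
    P=np.stack([(u-c['cx'])/c['f']*d,(v-c['cy'])/c['f']*d,d],-1)@c['R'].T+np.array(c['eye'])
    P[d==0]=np.nan; return P
def ray(c,u,v,z):
    d=c['R']@np.array([(u-c['cx'])/c['f'],(v-c['cy'])/c['f'],1]); e=np.array(c['eye']); return e+d*(z-e[2])/d[2]
E
python3 - <<'E'
from h import *
for n in ['top','side']:
    c=cam(n); cv2.imwrite(f'pics/{n}0.png',c['image']); np.save(f'pics/{n}0.npy',cloud(c))
    print(n,c['fovy'],c['cx'],c['cy'],c['eye'],c['attitude'],c['depth'].min(),c['depth'].max())
s=bot.read_state();print(s)
E
```

```text
total 12
drwxr-xr-x  3 agent agent 4096 Dec  7 01:21 .
drwxr-xr-x 23 root  root  4096 Dec  7 01:21 ..
drwxr-xr-x  2 agent agent 4096 Dec  7 01:21 pics
top 49.832664083635585 278.07704422110925 205.87176558231695 [ 495.16686165    1.28414964 1066.43856597] [ 0.05411406 -0.70161038  0.70970488 -0.03366783] 0.0 1992.7681
side 55.01752058543932 272.6185595274834 218.2516528262406 [ 257.63979925 -450.70962106  645.22535356] [-0.40253796  0.85696412 -0.29501731  0.12860975] 0.0 3296.7493
{'clock': 0.1, 'joint_positions': array([ 1.17639128e+00,  3.00442141e-01,  1.52151270e+00,  1.88650952e-05,
        1.32075499e+00, -6.66314275e-02]), 'qvel': array([ 2.99278576e-04, -6.62397079e-04, -8.24530548e-04,  4.59243933e-04,
        5.91946174e-05,  3.44568953e-04]), 'effort': array([ 2.04237120e-03, -5.44375098e+01, -3.62365186e+01, -6.47514503e-05,
        3.00275919e-03,  5.55431643e-05]), 'ee_pos': array([176.98807243, 520.49436362, 215.06615155]), 'tool_rot': array([-0.57467565,  0.57508085,  0.41138268, -0.41206093]), 'ft_force': array([-0.42154534, -0.30200886, -0.39472919]), 'moment': array([-0.08225252,  0.00841292, -0.02369824]), 'grip_width': 85.35034630263158}
```

View pics/top0.png

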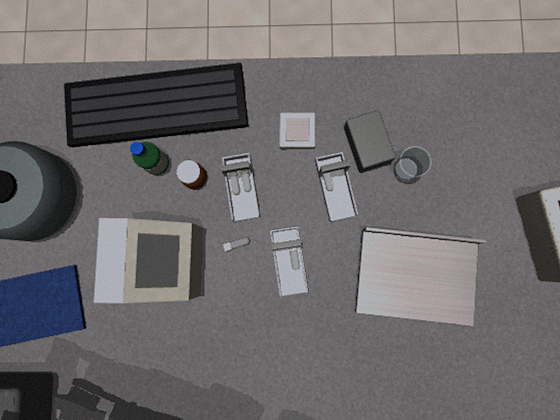

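View pics/side0.png

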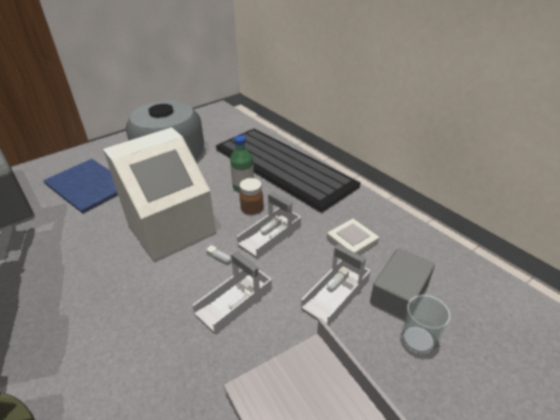

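```bash
python3 - <<'E'
import cv2,numpy as np
im=cv2.imread('pics/top0.png');P=np.load('pics/top0.npy')
cv2.imwrite('pics/top0c.png',cv2.resize(im[130:310,200:380],None,fx=3.3,fy=3.3,interpolation=cv2.INTER_CUBIC))
for (u,v) in [(110,260),(120,225),(120,295),(185,225),(185,295),(160,260),(420,280),(366,232),(476,240),(360,312),(472,325),(237,245),(240,160),(333,163),(286,238),(300,130),(190,175),(500,380),(280,380),(60,200),(30,300),(40,400)]:
    print(u,v,P[v,u].round())
im=cv2.imread('pics/side0.png')
cv2.imwrite('pics/side0c.png',cv2.resize(im[100:360,90:390],None,fx=2.3,fy=2.3,interpolation=cv2.INTER_CUBIC))
E
```

```text
110 260 [503. 347. 208.]
120 225 [569. 330. 209.]
120 295 [437. 324. 211.]
185 225 [575. 223. 130.]
185 295 [431. 221. 129.]
160 260 [502. 264. 166.]
420 280 [ 453. -286.   30.]
366 232 [ 562. -170.   28.]
476 240 [ 539. -400.   70.]
360 312 [ 383. -150.   30.]
472 325 [ 354. -396.   29.]
237 245 [536. 128.  14.]
240 160 [741. 122.   4.]
333 163 [710. -93.  91.]
286 238 [552.  14.   4.]
300 130 [807. -23.  21.]
190 175 [691. 226.  76.]
500 380 [ 230. -461.    2.]
280 380 [230.  31.  -1.]
60 200 [637. 512.  90.]
30 300 [414. 609.  17.]
40 400 [204. 550.  59.]
```

View pics/top0c.png

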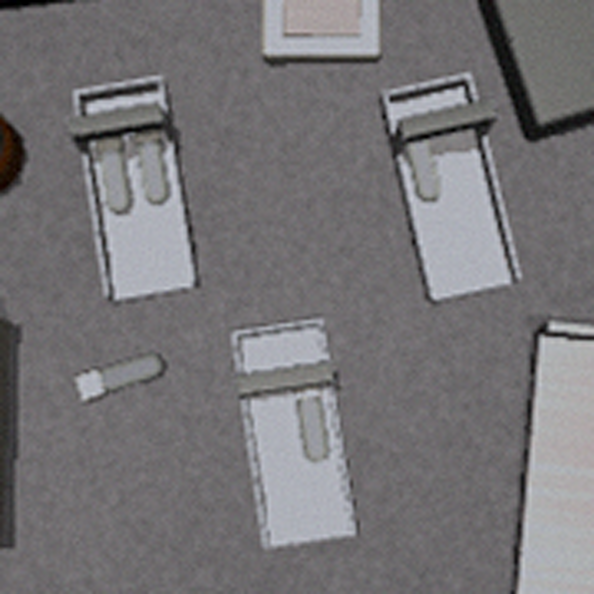

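View pics/side0c.png

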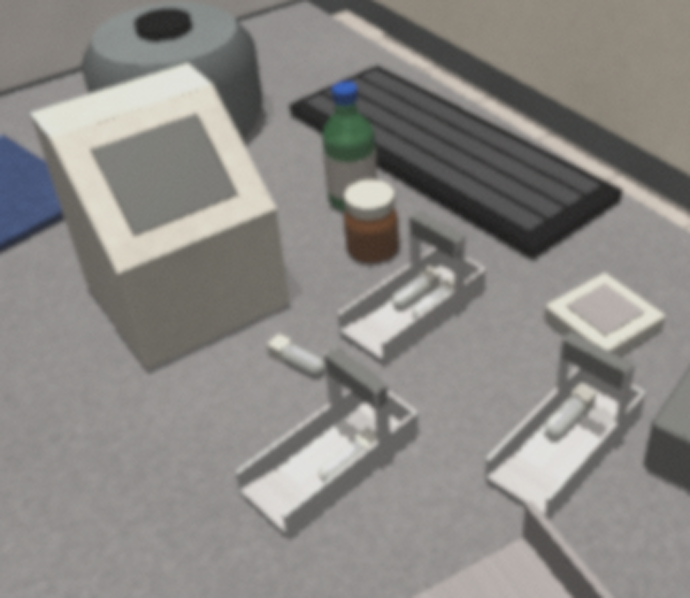

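```bash
cat >> h.py <<'E'
def rect(pts):  # minAreaRect on XY in mm -> centre, long-axis unit, (long,short)
    r=cv2.minAreaRect(np.asarray(pts,np.float32)[:,:2]); b=cv2.boxPoints(r)
    e1=b[1]-b[0]; e2=b[2]-b[1]
    if np.linalg.norm(e1)<np.linalg.norm(e2): e1,e2=e2,e1
    return np.array(r[0]),e1/np.linalg.norm(e1),(np.linalg.norm(e1),np.linalg.norm(e2))
def comps(mask,minpix):
    n,l,s,c=cv2.connectedComponentsWithStats(mask.astype(np.uint8)); return [(l==i) for i in range(1,n) if s[i,4]>=minpix]
def boats(c,region=lambda P:(P[...,0]>330)&(P[...,0]<860)&(P[...,1]>-420)&(P[...,1]<190), extra=0,verbose=True):
    """top view: handles = dark grey blobs at z 80..100 (+extra); lip from white floor"""
    P=cloud(c); im=c['image'].astype(int); out=[]
    z=P[...,2]-extra
    hm=(z>78)&(z<104)&region(P)
    for m in comps(cv2.dilate(hm.astype(np.uint8),np.ones((2,2)))&hm,25):
        v,u=np.nonzero(m); top=np.array([ray(c,a,b,92+extra) for a,b in zip(u,v)])
        ctr,ax,sz=rect(top)
        if not(45<sz[0]<85 and sz[1]<35): 
            if verbose: print('rej',ctr.round(),sz)
            continue
        # bright pixels nearby = boat
        br=(im.min(2)>150)
        Q=P[...,:2]-ctr; near=(np.hypot(Q[...,0],Q[...,1])<160)&br&(np.abs(z-14)<30)&(z>-8)
        cs=comps(near,150)
        if not cs: print('no white',ctr); continue
        w=max(cs,key=lambda k:k.sum()); v2,u2=np.nonzero(w)
        fl=np.array([ray(c,a,b,7+extra) for a,b in zip(u2,v2)])[:,:2]
        x=np.array([-ax[1],ax[0]]); mdir=fl.mean(0)-ctr
        if x@mdir>0: x=-x           # x=back direction
        for _ in range(4):
            y=np.array([-x[1],x[0]]); d=-(fl-ctr)@x; e=(fl-ctr)@y
            k=d>np.percentile(d,99)-12; lipd=np.percentile(d,99.5)
            yc=(e[k].min()+e[k].max())/2; lip=ctr-x*lipd+y*yc
            x=(ctr-lip)/np.linalg.norm(ctr-lip)
        out.append(dict(c=ctr,x=x,yaw=np.arctan2(x[1],x[0]),hyaw=np.arctan2(ax[1],ax[0]),sz=sz,lipd=lipd,z=np.nanmedian(P[m][:,2])))
        if verbose: o=out[-1]; print('boat',ctr.round(1),'yaw %.3f'%o['yaw'],'hyaw %.3f'%((o['hyaw']-o['yaw'])%np.pi-np.pi/2),np.round(sz,0),'lip %.1f'%lipd,'w %.0f'%(e[k].max()-e[k].min()),'z %.0f'%o['z'])
    return out
E
python3 - <<'E'
from h import *
c=cam('top'); P=cloud(c); im=c['image'].astype(int)
boats(c)
X,Y,Z=P[...,0],P[...,1],P[...,2]
# bin
reg=(X>380)&(X<640)&(Y>150)&(Y<420)&(Z>115)
m=max(comps(reg,100),key=lambda k:k.sum()); print('bin',rect(P[m]),m.sum())
m2=m&(Z>203); print('binTop',rect(P[m2]))
fl=m&(im.max(2)<130)&(Z<205)
f=max(comps(fl,100),key=lambda k:k.sum()); print('flap',rect(P[f]),f.sum(),P[f].mean(0), 'z',np.nanpercentile(P[f][:,2],[1,99]))
# plane fit
A=P[m&(Z<203)&(Z>125)]; A=A[np.isfinite(A).all(1)]; u,s,vt=np.linalg.svd(A-A.mean(0),full_matrices=False); n=vt[2]*np.sign(vt[2][2]); print('normal',n,np.degrees(np.arccos(n[2])),'heading',np.arctan2(n[1],n[0]))
sh=(X>300)&(X<620)&(Y<-120)&(Y>-450)&(Z>20)&(Z<42)
m=max(comps(sh,300),key=lambda k:k.sum()); print('shelf',rect(P[m]),np.nanmedian(P[m][:,2]))
# stray
t=(X>450)&(X<620)&(Y>60)&(Y<190)&(Z>6)&(Z<30)
for m in comps(t,20): print('stray',rect(P[m]),m.sum(),np.nanpercentile(P[m][:,2],90))
# bright mask stray
v,u=np.nonzero((im.min(2)>105)[232:258,215:256]); q=np.array([ray(c,a+215,b+232,9) for a,b in zip(u,v)]);print('stray2',rect(q),len(q))
E
```

```text
Traceback (most recent call last):
  File "h.py", line 29, in boats
    ctr,ax,sz=rect(top)
              ~~~~^^^^^
  File "h.py", line 16, in rect
    r=cv2.minAreaRect(np.asarray(pts,np.float32)[:,:2]); b=cv2.boxPoints(r)
cv2.error: OpenCV(4.12.0) /io/opencv/modules/imgproc/src/convhull.cpp:143: error: (-215:Assertion failed) total >= 0 && (depth == CV_32F || depth == CV_32S) in function 'convexHull'
```

```bash
sed -i 's/r=cv2.minAreaRect(np.asarray(pts,np.float32)\[:,:2\])/pts=np.asarray(pts,float)[:,:2]; pts=pts[np.isfinite(pts).all(1)]; r=cv2.minAreaRect(np.ascontiguousarray(pts,dtype=np.float32))/' h.py
cat > scene.py <<'E'
from h import *
c=cam('top'); P=cloud(c); im=c['image'].astype(int)
boats(c)
X,Y,Z=P[...,0],P[...,1],P[...,2]
reg=(X>380)&(X<640)&(Y>150)&(Y<420)&(Z>115)
m=max(comps(reg,100),key=lambda k:k.sum()); print('bin',rect(P[m]),m.sum())
m2=m&(Z>203); print('binTop',rect(P[m2]))
fl=m&(im.max(2)<130)&(Z<205)
f=max(comps(fl,100),key=lambda k:k.sum()); print('flap',rect(P[f]),f.sum(),np.nanmean(P[f],0), 'z',np.nanpercentile(P[f][:,2],[1,99]))
A=P[m&(Z<203)&(Z>125)]; A=A[np.isfinite(A).all(1)]; u,s,vt=np.linalg.svd(A-A.mean(0),full_matrices=False); n=vt[2]*np.sign(vt[2][2]); print('normal',n,np.degrees(np.arccos(n[2])),'heading',np.arctan2(n[1],n[0]))
sh=(X>300)&(X<620)&(Y<-120)&(Y>-450)&(Z>20)&(Z<42)
m=max(comps(sh,300),key=lambda k:k.sum()); print('shelf',rect(P[m]),np.nanmedian(P[m][:,2]))
t=(X>450)&(X<620)&(Y>60)&(Y<190)&(Z>6)&(Z<30)
for m in comps(t,20): print('stray',rect(P[m]),m.sum(),np.nanpercentile(P[m][:,2],90))
v,u=np.nonzero((im.min(2)>105)[232:258,215:256]); q=np.array([ray(c,a+215,b+232,9) for a,b in zip(u,v)]);print('stray2',rect(q),len(q))
E
python3 scene.py
```

```text
rej [ 712. -271.] (np.float32(69.38088), np.float32(66.7669))
boat [703.9 -97.5] yaw 0.207 hyaw -0.000 [65. 16.] lip 108.1 w 56 z 91
boat [706.5 122.8] yaw 0.154 hyaw 0.013 [64. 17.] lip 107.8 w 57 z 91
boat [534.   12.2] yaw 0.129 hyaw 0.009 [64. 14.] lip 110.4 w 64 z 92
bin (array([502.87457275, 292.54388428]), array([0.02407319, 0.99971014], dtype=float32), (np.float32(162.10077), np.float32(160.27786))) 7664
binTop (array([503.78662109, 338.99801636]), array([ 0.9997586 , -0.02196969], dtype=float32), (np.float32(159.74104), np.float32(69.229904)))
flap (array([501.07208252, 267.68481445]), array([ 0.9995645 , -0.02950853], dtype=float32), (np.float32(104.257195), np.float32(68.77745))) 2195 [501.57926939 268.68969883 167.94188267] z [138.2028398  195.99562156]
normal [-0.0165532  -0.63993996  0.7682466 ] 39.80330511093583 heading -1.5966573683772776
shelf (array([ 460.79891968, -281.57711792]), array([0.11998437, 0.99277586], dtype=float32), (np.float32(261.17294), np.float32(189.41704))) 29.924679836789664
stray (array([609.18103027, 107.27134705]), array([ 0.06597933, -0.997821  ], dtype=float32), (np.float32(64.20319), np.float32(25.590673))) 223 14.121220895740272
stray (array([540.65966797, 129.16607666]), array([ 0.3035975 , -0.95280033], dtype=float32), (np.float32(61.910583), np.float32(18.039185))) 199 20.629076011108193
stray2 (array([537.81878662, 133.24813843]), array([0.00997271, 0.9999503 ], dtype=float32), (np.float32(94.56962), np.float32(58.40891))) 824
```

```bash
cat >> h.py <<'E'
BINC=np.array([502.9,292.5]); BINH=-1.595
SHC=np.array([460.8,-281.6]); SHY=-0.120
def boatR(h,p=0.):  # h = world heading of boat +x axis (level part); p = mouth-down pitch
    e=np.array([np.cos(h),np.sin(h),0]); z=np.array([0,0,1.])
    bx=np.cos(p)*e+np.sin(p)*z; bz=-np.sin(p)*e+np.cos(p)*z
    return np.stack([bx,np.cross(bz,bx),bz],1)
def toolq(B,s):  # jaws along boat x
    x=s*B[:,0]; y=-B[:,2]; return R2q(np.stack([x,y,np.cross(x,y)],1))
def pour_pose(lx,lz,p,off=0.,h=BINH):
    B=boatR(h,p); e=np.array([np.cos(BINH),np.sin(BINH),0]); n=np.array([-e[1],e[0],0])
    lip=np.array([*BINC,0])+lx*e+off*n+np.array([0,0,lz])
    return lip+B@np.array([110,0,73.]),B
def arc(flap,r=60): a=flap-0.698; return 60.5-r*np.cos(a),138-r*np.sin(a)
def shelf_pose(yoff,x=35,dz=0):
    e=np.array([np.cos(SHY),np.sin(SHY)]); n=np.array([-e[1],e[0]])
    g=SHC+x*e+yoff*n; return np.array([*g,110+dz]),boatR(SHY)
E
python3 - <<'E'
from h import *
for s in (1,-1):
    print('s',s)
    def t(n,p,B):
        j=bot.ik(list(p),toolq(B,s)); print(n,np.round(p),None if j is None else np.round(j,2))
    for n,c,y in [('A',(706.5,122.8),.154),('B',(703.9,-97.5),.207),('C',(534,12.2),.129)]:
        t(n,np.array([*c,80]),boatR(y)); t(n+'up',np.array([*c,200]),boatR(y))
    t('hi',*pour_pose(60,230,.0)); t('touch',*pour_pose(*arc(-.1),.2))
    for f,p in [(.7,.25),(.9,.5),(1.1,.7),(1.3,.85)]: t(f,*pour_pose(*arc(f),p))
    for y in (82,0,-82): t('sh',*shelf_pose(y)); t('shu',*shelf_pose(y,dz=110))
E
```

```text
s 1
A [706. 123.  80.] [ 0.12  0.8   1.09 -0.    1.26 -0.03]
Aup [706. 123. 200.] [ 0.12  0.7   0.96 -0.    1.47 -0.03]
B [704. -98.  80.] [-0.19  0.78  1.11 -0.    1.25 -0.4 ]
Bup [704. -98. 200.] [-0.19  0.69  0.99 -0.    1.46 -0.4 ]
C [534.  12.  80.] [-0.05  0.42  1.7  -0.    1.02 -0.17]
Cup [534.  12. 200.] [-0.05  0.28  1.59 -0.    1.28 -0.17]
hi [499. 123. 303.] [ 0.17  0.16  1.49 -0.    1.49  1.76]
touch [500. 181. 274.] [ 0.37  0.27  1.43 -0.18  1.52  1.98]
0.7 [501. 204. 236.] [ 0.43  0.33  1.45 -0.23  1.47  2.06]
0.9 [501. 229. 243.] [ 0.55  0.45  1.32 -0.41  1.65  2.17]
1.1 [502. 250. 241.] [ 0.63  0.57  1.23 -0.55  1.79  2.23]
1.3 [502. 264. 235.] [ 0.68  0.66  1.16 -0.64  1.89  2.25]
sh [ 505. -204.  110.] [-0.45  0.4   1.65 -0.    1.09 -0.33]
shu [ 505. -204.  220.] [-0.45  0.29  1.53 -0.    1.33 -0.33]
sh [ 496. -286.  110.] [-0.59  0.45  1.57 -0.    1.12 -0.47]
shu [ 496. -286.  220.] [-0.59  0.35  1.45 -0.    1.35 -0.47]
sh [ 486. -367.  110.] [-0.71  0.53  1.45 -0.    1.16 -0.59]
shu [ 486. -367.  220.] [-0.71  0.43  1.34 -0.    1.38 -0.59]
s -1
A [706. 123.  80.] None
Aup [706. 123. 200.] None
B [704. -98.  80.] None
Bup [704. -98. 200.] None
C [534.  12.  80.] None
Cup [534.  12. 200.] None
hi [499. 123. 303.] [ 0.17  0.16  1.49 -0.    1.49 -1.38]
touch [500. 181. 274.] [ 0.37  0.27  1.43 -0.18  1.52 -1.16]
0.7 [501. 204. 236.] [ 0.43  0.33  1.45 -0.23  1.47 -1.09]
0.9 [501. 229. 243.] [ 0.55  0.45  1.32 -0.41  1.65 -0.97]
1.1 [502. 250. 241.] [ 0.63  0.57  1.23 -0.55  1.79 -0.91]
1.3 [502. 264. 235.] [ 0.68  0.66  1.16 -0.64  1.89 -0.89]
sh [ 505. -204.  110.] None
shu [ 505. -204.  220.] None
sh [ 496. -286.  110.] None
shu [ 496. -286.  220.] None
sh [ 486. -367.  110.] [-0.71  0.53  1.45 -0.    1.16  2.55]
shu [ 486. -367.  220.] [-0.71  0.43  1.34 -0.    1.38  2.55]
```

```bash
cat >> h.py <<'E'
def jawq(a): # tool down, jaws along world heading a
    x=np.array([np.cos(a),np.sin(a),0]); y=np.array([0,0,-1.]); return R2q(np.stack([x,y,np.cross(x,y)],1))
E
python3 - <<'E'
from h import *
c=cam('top'); P=cloud(c); 
B=boatR(.129); g=np.array([534,12.2,80])
# pixels of tube in boat C: z 10..26 inside the boat
L=(P-g)@B; m=(np.abs(L[...,1])<26)&(L[...,0]>-112)&(L[...,0]<-12)&(P[...,2]>12)&(P[...,2]<30)
for k in comps(m,10): print(L[k].min(0).round(),L[k].max(0).round(),np.median(L[k],0).round(),k.sum())
print(bot.tip_reach)
for a in (np.arctan2(.3036,.953),): 
    print(a,bot.ik([540.7,129.2,22],jawq(a)),bot.ik([540.7,129.2,22],jawq(a+np.pi)))
for a in (.129+np.pi/2,.129-np.pi/2): print(bot.ik([480,22,120],jawq(a)))
E
```

```text
[-57. -23. -67.] [-12.  -5. -55.] [-34. -14. -60.] 147
19.0
0.30840789464521273 [ 1.68667224e-01  5.47753913e-01  1.66539855e+00 -4.44089210e-16
  9.28440188e-01 -1.39740671e-01] None
[-3.04426050e-02  2.53959815e-01  1.81913733e+00 -4.44089210e-16
  1.06849551e+00 -1.73023893e+00]
[-3.04426050e-02  2.53959815e-01  1.81913733e+00 -4.44089210e-16
  1.06849551e+00  1.41135372e+00]
```

```bash
python3 - <<'E'
from h import *
p=bot.read_state()['ee_pos']; q=bot.read_state()['tool_rot']
bot.servo_line([p[0],p[1],350],speed=250)
a=np.arctan2(.3036,.953); q=jawq(a)
bot.move_to([540.7,129.2,340],q)
c=cam('top'); cv2.imwrite('pics/top1.png',c['image']); 
bot.move_gripper(50,40)
bot.servo_line([540.7,129.2,80],speed=250)
print(bot.servo_line([540.7,129.2,22],speed=60,until_force=8))
print(bot.read_state()['ee_pos'])
bot.move_gripper(10,30)
print(bot.read_state()['grip_width'])
bot.servo_line([540.7,129.2,150],speed=200)
s=bot.read_state(); print(s['clock'],s['grip_width'])
c=cam('side'); cv2.imwrite('pics/side1.png',c['image'])
E
```

```text
False
[540.9297588  129.24414924  22.39642204]
10.092357902821643
6.9333 10.084883889918848
```

View pics/side1.png

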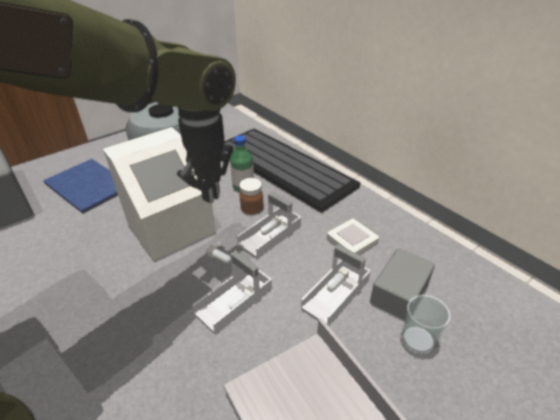

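View pics/top1.png

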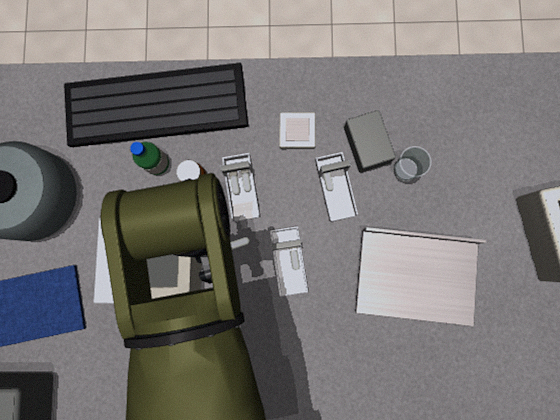

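```bash
python3 - <<'E'
from h import *
c=cam('side');P=cloud(c);X,Y,Z=P[...,0],P[...,1],P[...,2]
m=(X>490)&(X<600)&(Y>80)&(Y<185)&(Z>5)&(Z<30)
for k in comps(m,15): print(rect(P[k]),k.sum(),np.nanpercentile(P[k],[2,98],axis=0).round())
m=(X>440)&(X<640)&(Y>60)&(Y<190)&(Z>110)&(Z<200)
for k in comps(m,15): print('grip',k.sum(),np.nanpercentile(P[k],[1,99],axis=0).round(),P[k][np.nanargmin(P[k][:,2])])
im=c['image']; cv2.imwrite('pics/side1c.png',cv2.resize(im[120:300,160:300],None,fx=3.3,fy=3.3))
print(bot.read_state()['tool_rot'],bot.read_state()['ee_pos'])
E
```

```text
(array([596.58917236, 118.23002625]), array([ 0.00250199, -0.9999968 ], dtype=float32), (np.float32(45.373993), np.float32(6.597677))) 49 [[593.  99.   7.]
 [600. 140.  28.]]
(array([539.45379639, 130.13084412]), array([ 0.30931363, -0.9509601 ], dtype=float32), (np.float32(61.40344), np.float32(19.660957))) 218 [[523. 102.   7.]
 [551. 158.  20.]]
grip 251 [[521. 114. 165.]
 [560. 131. 200.]] [529.09571657 130.62402302 163.35633831]
[-0.69870062  0.69873378  0.1076884  -0.10950683] [540.07932866 129.0833592  148.40992667]
```

View pics/side1c.png

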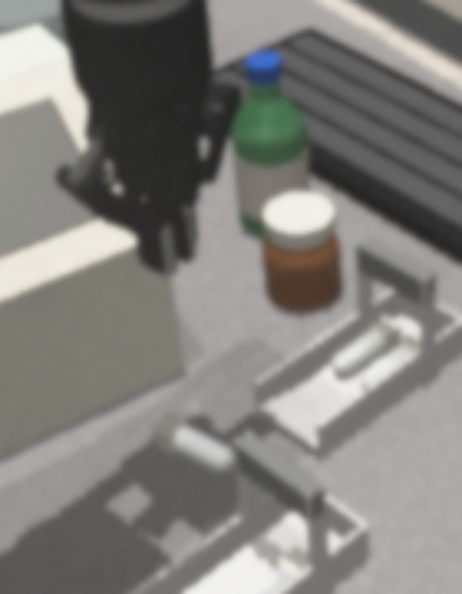

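```bash
python3 - <<'E'
from h import *
c=cam('side');P=cloud(c)
d=c['R']@np.array([(210-c['cx'])/c['f'],(202-c['cy'])/c['f'],1]); e=np.array(c['eye'])
t=(129-e[1])/d[1]; print('at y=129',e+d*t); t=(540-e[0])/d[0]; print('at x=540',e+d*t)
for v in range(185,215,3): print(v,[tuple(P[v,u].round().tolist()) for u in (204,208,212)])
print(q2R(bot.read_state()['tool_rot']).round(3))
E
```

```text
at y=129 [536.83674937 129.         160.58392927]
at x=540 [540.         135.56800449 155.09303015]
185 [(524.0, 118.0, 213.0), (530.0, 114.0, 213.0), (546.0, 129.0, 197.0)]
188 [(520.0, 110.0, 213.0), (530.0, 114.0, 206.0), (546.0, 130.0, 190.0)]
191 [(525.0, 122.0, 197.0), (532.0, 122.0, 194.0), (539.0, 117.0, 193.0)]
194 [(524.0, 122.0, 190.0), (531.0, 120.0, 188.0), (536.0, 115.0, 189.0)]
197 [(524.0, 124.0, 182.0), (529.0, 118.0, 183.0), (537.0, 118.0, 179.0)]
200 [(523.0, 125.0, 175.0), (528.0, 119.0, 176.0), (536.0, 118.0, 173.0)]
203 [(562.0, 212.0, 96.0), (531.0, 126.0, 162.0), (535.0, 118.0, 166.0)]
206 [(561.0, 213.0, 87.0), (571.0, 213.0, 82.0), (624.0, 303.0, 0.0)]
209 [(561.0, 215.0, 77.0), (570.0, 214.0, 73.0), (580.0, 213.0, 69.0)]
212 [(559.0, 213.0, 71.0), (569.0, 214.0, 65.0), (579.0, 214.0, 60.0)]
[[ 0.953 -0.002 -0.304]
 [ 0.304 -0.     0.953]
 [-0.002 -1.     0.   ]]
```

```bash
python3 - <<'E'
from h import *
q=jawq(0.308)
bot.move_to([470,125,60],q)
c=cam('side'); cv2.imwrite('pics/side2.png',cv2.resize(c['image'][150:330,130:330],None,fx=3.3,fy=3.3))
s=bot.read_state();print(s['ee_pos'],s['ft_force'])
try:
    print(bot.servo_line([470,125,14],speed=30,until_force=4))
except Exception as e: print(e)
s=bot.read_state();print(s['ee_pos'],s['ft_force'],s['clock'])
c=cam('side'); cv2.imwrite('pics/side3.png',cv2.resize(c['image'][150:330,130:330],None,fx=3.3,fy=3.3))
E
```

```text
[470.94663955 125.14525442  60.5720896 ] [0.68495625 0.37645806 0.96294955]
False
[470.09324052 125.03055     14.16432461] [ 0.61049971 -0.64474718  0.77990716] 9.35
```

View pics/side2.png

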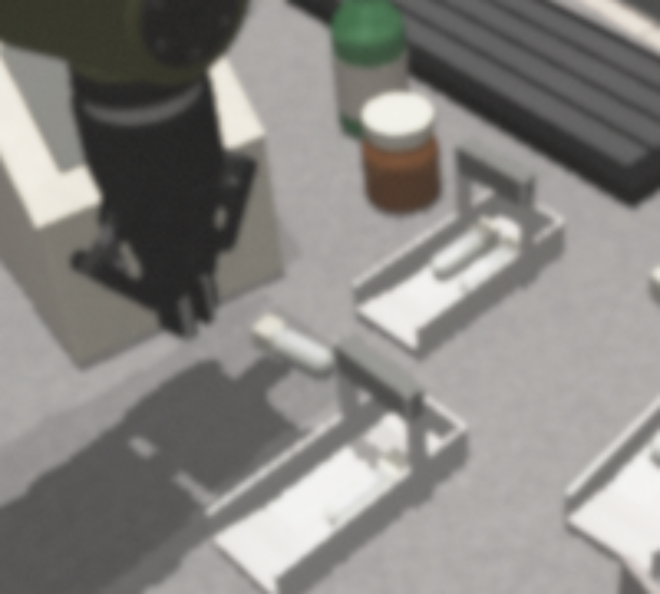

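View pics/side3.png

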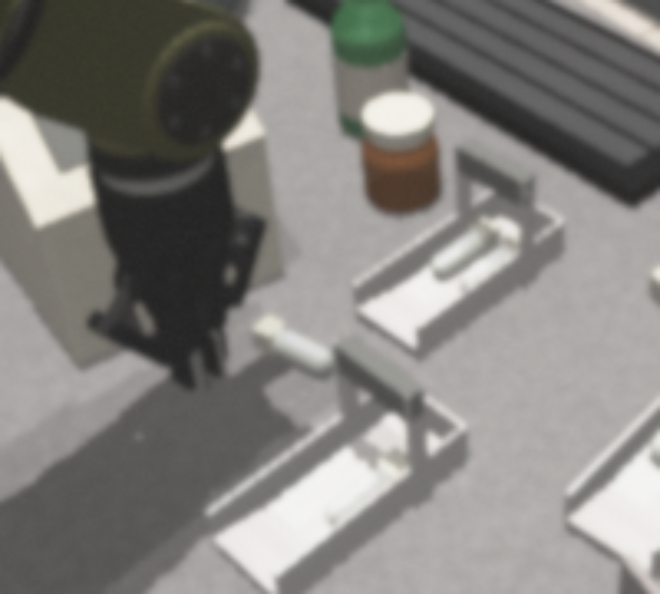

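```bash
python3 - <<'E'
from h import *
try:
    print(bot.servo_line([470,125,-25],speed=15,until_force=4))
except Exception as e: print(e)
s=bot.read_state();print(s['ee_pos'],s['ft_force'],s['clock'],s['grip_width'])
E
```

```text
True
[470.00879276 125.00495626 -15.37873473] [-1.38754273 -0.09808968  6.86406589] 11.1667 10.13576853964887
```

```bash
python3 - <<'E'
from h import *
c=cam('side'); cv2.imwrite('pics/side4.png',cv2.resize(c['image'][220:320,140:240],None,fx=6,fy=6))
bot.servo_line([470,125,150],speed=200)
B=boatR(BINH,.85)
bot.move_to([430,40,300],toolq(B,1))
s=bot.read_state(); print(s['ee_pos'],-B[:,2],s['clock'],s['joint_positions'].round(3))
c=cam('side'); cv2.imwrite('pics/side5.png',c['image'])
c=cam('top'); cv2.imwrite('pics/top5.png',c['image'])
E
```

```text
[429.98824925  39.96693351 299.68327136] [-0.01818197 -0.75106036 -0.65998315] 14.1 [ 0.422  0.18   1.68  -0.751  1.694  2.083]
```

View pics/side4.png

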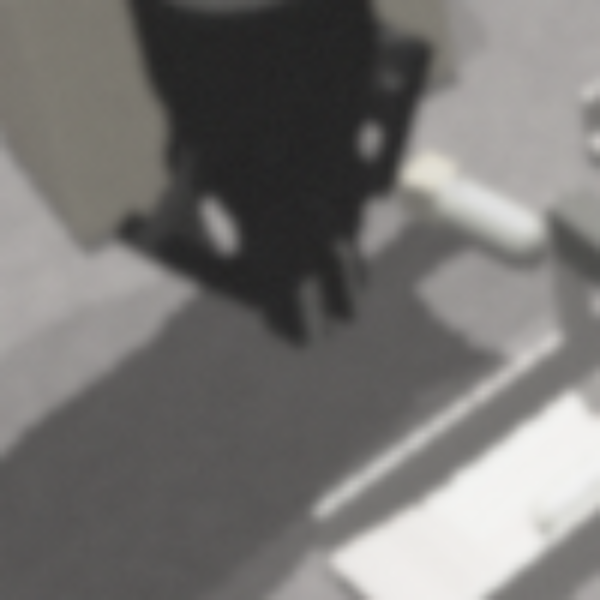

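View pics/side5.png

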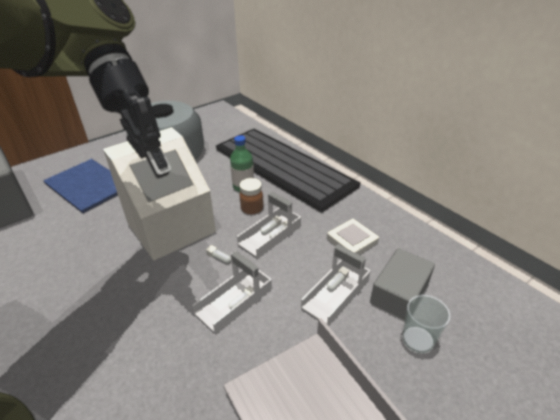

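View pics/top5.png

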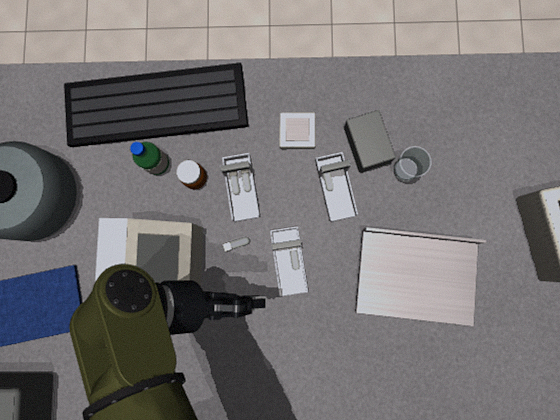

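```bash
python3 - <<'E'
from h import *
cs=cam('side');ct=cam('top')
for p in [(190,277.5),(197.5,273.3),(194,275.5)]: print(ray(cs,*p,0).round(1))
def rd(c,u,v):
    d=c['R']@np.array([(u-c['cx'])/c['f'],(v-c['cy'])/c['f'],1]); return np.array(c['eye']),d/np.linalg.norm(d)
e1,d1=rd(cs,163,172); e2,d2=rd(ct,265,303)
A=np.stack([d1,-d2],1); t=np.linalg.lstsq(A,e2-e1,rcond=None)[0]; a=e1+d1*t[0]; b=e2+d2*t[1]; print(a,b)
m=(a+b)/2; y=-boatR(BINH,.85)[:,2]; print('along tool',(m-[430,40,299.7])@y, 'resid',(m-[430,40,299.7])-y*((m-[430,40,299.7])@y))
im=ct['image'];cv2.imwrite('pics/top5c.png',cv2.resize(im[270:340,150:290],None,fx=5,fy=5,interpolation=cv2.INTER_CUBIC))
P=cloud(ct); Q=P-np.array([430,40,299.7]); al=Q@y; pe=np.linalg.norm(Q-al[...,None]*y,axis=-1)
m=(pe<30)&(np.abs(al)<80); print(np.nanpercentile(al[m],[90,97,99,100]))
P=cloud(cs); Q=P-np.array([430,40,299.7]); al=Q@y; pe=np.linalg.norm(Q-al[...,None]*y,axis=-1)
m=(pe<30)&(np.abs(al)<80); print(np.nanpercentile(al[m],[90,97,99,100]))
E
```

```text
[460.5 120.1   0. ]
[479.  120.7   0. ]
[470.  119.8   0. ]
[428.74931296  45.76995171 318.84188314] [429.88004889  45.29704476 318.7153174 ]
along tool -16.735085344248446 resid [-0.9895959  -7.03556098  8.033726  ]
[-21.36734905 -16.1517839  -14.88636329 -14.16978122]
[-18.90047158 -16.33354586 -15.93456476 -15.37151674]
```

View pics/top5c.png

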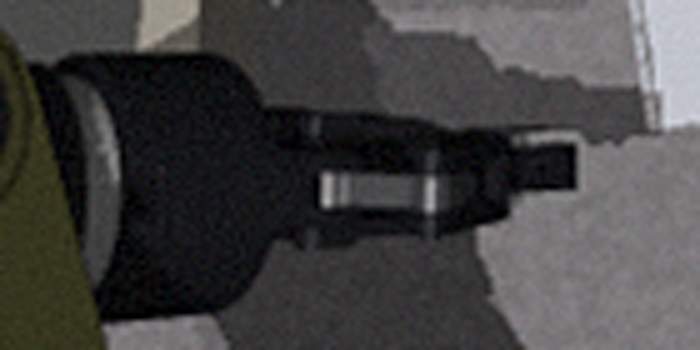

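```bash
cat >> h.py <<'E'
TOFF=34.5  # reported TCP lies this far ahead of the real grasp point along the fingers (measured by touch + 2 views)
def off(p,q): return list(np.asarray(p,float)+TOFF*q2R(q)[:,1])
def mv(p,q): bot.move_to(off(p,q),q)
def ln(p,q,speed=150,uf=None): return bot.servo_line(off(p,q),q,speed=speed,until_force=uf)
def ikk(p,q): return bot.ik(off(p,q),q)
def tcp():
    s=bot.read_state(); return s['ee_pos']-TOFF*q2R(s['tool_rot'])[:,1]
E
python3 - <<'E'
from h import *
def t(n,p,B):
    j=ikk(p,toolq(B,1)); print(n,None if j is None else np.round(j,2))
for n,c,y in [('A',(706.5,122.8),.154),('B',(703.9,-97.5),.207),('C',(534,12.2),.129)]:
    t(n,np.array([*c,80]),boatR(y)); t(n+'up',np.array([*c,200]),boatR(y))
t('hi',*pour_pose(60,230,.0)); t('touch',*pour_pose(*arc(-.1),.2))
for f,p in [(.7,.25),(.9,.5),(1.1,.7),(1.3,.85)]: t(f,*pour_pose(*arc(f),p))
for y in (82,0,-82): t('sh',*shelf_pose(y)); t('shu',*shelf_pose(y,dz=110))
q=jawq(np.arctan2(.3036,.953)); p=np.array([540.,129.5,22])
mv([540,129.5,130],q); bot.move_gripper(45,40)
print(ln([540,129.5,21],q,speed=80,uf=8)); print(tcp())
bot.move_gripper(10,30); print(bot.read_state()['grip_width'])
ln([540,129.5,150],q,speed=200)
s=bot.read_state(); print(s['clock'],s['grip_width'])
E
```

```text
A [ 0.12  0.83  1.11 -0.    1.2  -0.03]
Aup [ 0.12  0.72  1.01 -0.    1.41 -0.03]
B [-0.19  0.82  1.13 -0.    1.19 -0.4 ]
Bup [-0.19  0.71  1.04 -0.    1.4  -0.4 ]
C [-0.05  0.47  1.72 -0.    0.95 -0.17]
Cup [-0.05  0.31  1.63 -0.    1.2  -0.17]
hi [ 0.17  0.18  1.54 -0.    1.42  1.76]
touch [ 0.36  0.28  1.49 -0.19  1.44  1.98]
0.7 [ 0.41  0.35  1.5  -0.23  1.4   2.06]
0.9 [ 0.53  0.45  1.39 -0.42  1.57  2.18]
1.1 [ 0.61  0.56  1.31 -0.55  1.72  2.24]
1.3 [ 0.65  0.64  1.25 -0.65  1.82  2.27]
sh [-0.45  0.45  1.67 -0.    1.02 -0.33]
shu [-0.45  0.32  1.57 -0.    1.25 -0.33]
sh [-0.59  0.5   1.59 -0.    1.05 -0.47]
shu [-0.59  0.37  1.49 -0.    1.27 -0.47]
sh [-0.71  0.57  1.48 -0.    1.09 -0.59]
shu [-0.71  0.46  1.38 -0.    1.31 -0.59]
False
[540.28835339 129.55624472  21.49396498]
16.73499748029713
19.3167 16.396834372693725
```

```bash
python3 - <<'E'
from h import *
B=boatR(.129); g=np.array([534,12.2,80]); t=g+B@np.array([-68,8,-80])
q=jawq(.129-np.pi/2)
mv([t[0],t[1],150],q)
c=cam('side'); cv2.imwrite('pics/side6.png',c['image'])
print(ln([t[0],t[1],52],q,speed=100,uf=6)); print(tcp()-t)
bot.move_gripper(32,30); bot.dwell(0.2)
ln([t[0],t[1],150],q,speed=200)
mv([330,60,200],q)
print(bot.read_state()['clock'])
c=cam('side'); cv2.imwrite('pics/side7.png',c['image'])
c=cam('top'); cv2.imwrite('pics/top7.png',c['image']); boats(c)
E
```

```text
False
[ 3.16356748e-01 -2.71409566e-02  5.25170208e+01]
23.6667
rej [ 712. -271.] (np.float32(69.38088), np.float32(66.76238))
boat [704.  -97.5] yaw 0.210 hyaw -0.003 [65. 16.] lip 108.3 w 56 z 92
boat [706.6 122.8] yaw 0.156 hyaw 0.011 [64. 17.] lip 107.8 w 57 z 92
boat [534.   12.2] yaw 0.129 hyaw 0.012 [64. 14.] lip 110.7 w 64 z 92
```

View pics/side7.png

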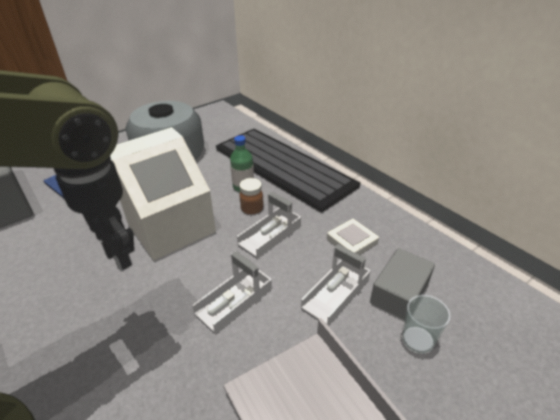

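View pics/top7.png

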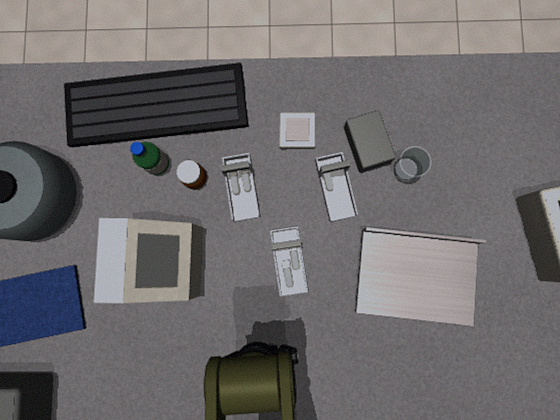

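```bash
cat >> h.py <<'E'
def pick(ctr,yaw):
    B=boatR(yaw); q=toolq(B,1); x,y=ctr
    bot.move_gripper(45,40)
    mv([x,y,170],q); ln([x,y,115],q,200)
    hit=ln([x,y,80],q,60,uf=8)
    bot.move_gripper(5,100); bot.dwell(0.2)
    s=bot.read_state(); print('pick hit',hit,'w',s['grip_width'],tcp().round(1),s['clock'])
    ln([x,y,190],q,120)
    s=bot.read_state(); print('lift w',s['grip_width'],s['ft_force'].round(2))
E
python3 - <<'E'
from h import *
pick((534,12.2),.133)
c=cam('side'); cv2.imwrite('pics/side8.png',c['image'])
E
```

```text
pick hit False w 12.617555888215653 [534.2  12.2  80.4] 27.2917
lift w 12.657848541509738 [-0.39  0.09 -1.97]
```

View pics/side8.png

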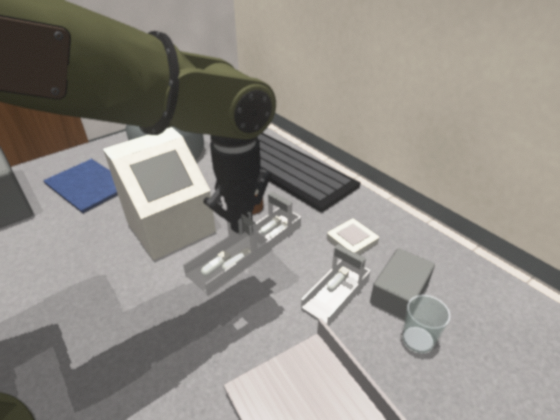

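```bash
cat >> h.py <<'E'
def to_bin():
    p=tcp(); q=bot.read_state()['tool_rot']
    ln([p[0],p[1],310],q,220)
    P,B=pour_pose(120,245,0); mv(P,toolq(B,1))
    P,B=pour_pose(60,225,.1); ln(P,toolq(B,1),120)
    P,B=pour_pose(*arc(-.2),.2); ln(P,toolq(B,1),100)
    print('at bin',tcp().round(1),bot.read_state()['clock'])
E
python3 - <<'E'
from h import *
to_bin()
c=cam('side'); cv2.imwrite('pics/side9.png',c['image']); cv2.imwrite('pics/side9c.png',cv2.resize(c['image'][90:270,70:290],None,fx=3.3,fy=3.3))
c=cam('top'); cv2.imwrite('pics/top9c.png',cv2.resize(c['image'][190:330,80:300],None,fx=3.3,fy=3.3))
E
```

```text
at bin [500.2 175.7 278.7] 32.0583
```

View pics/side9c.png

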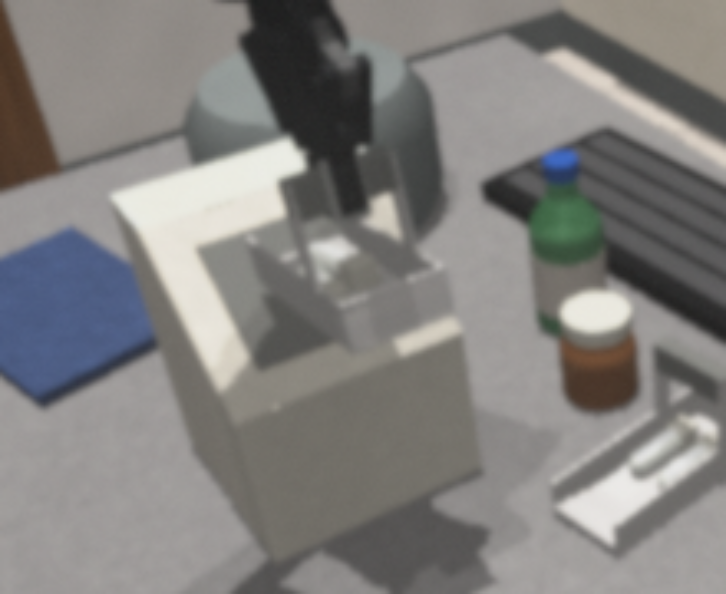

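View pics/top9c.png

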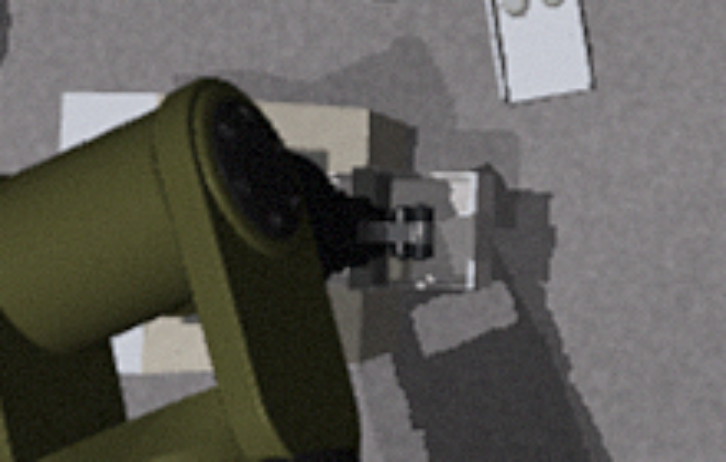

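```bash
cat >> h.py <<'E'
def seg(f,p,sp,r=60):
    P,B=pour_pose(*arc(f,r),p); ln(P,toolq(B,1),sp)
    s=bot.read_state(); print('f',f,'p',p,'F',s['ft_force'].round(1),'M',s['moment'].round(2),'w %.1f'%s['grip_width'],'t',s['clock'])
def push():
    for f,p in [(0.,.2),(.25,.21),(.5,.23),(.72,.27)]: seg(f,p,60)
def tip():
    for f,p in [(.85,.42),(1.0,.6),(1.2,.75),(1.33,.87)]: seg(f,p,110)
E
python3 - <<'E'
from h import *
push()
c=cam('side'); cv2.imwrite('pics/side10.png',cv2.resize(c['image'][90:270,70:290],None,fx=3.3,fy=3.3))
tip()
bot.dwell(0.6)
c=cam('side'); cv2.imwrite('pics/side11.png',cv2.resize(c['image'][90:270,70:290],None,fx=3.3,fy=3.3))
E
```

```text
f 0.0 p 0.2 F [ 0.2 -1.2 -1.3] M [-0.05  0.05  0.01] w 12.5 t 32.5083
f 0.25 p 0.21 F [-0.6 -0.5 -0.8] M [0.01 0.08 0.08] w 12.7 t 32.9
f 0.5 p 0.23 F [ 0.1 -0.6  1.7] M [ 0.27  0.07 -0.01] w 12.3 t 33.275
f 0.72 p 0.27 F [ 0.  -0.4  1.3] M [ 0.47  0.03 -0.04] w 12.7 t 33.5917
f 0.85 p 0.42 F [-0.7  1.4 -0. ] M [ 0.89 -0.05 -0.06] w 12.1 t 33.9417
f 1.0 p 0.6 F [-0.3 -0.4  0.3] M [ 0.65  0.05 -0.02] w 12.9 t 34.275
f 1.2 p 0.75 F [-1.4  3.1  0.2] M [ 1.22  0.22 -0.05] w 12.2 t 34.575
f 1.33 p 0.87 F [-0.4  2.9  0.6] M [ 1.26  0.18 -0.09] w 12.6 t 34.8417
```

View pics/side10.png

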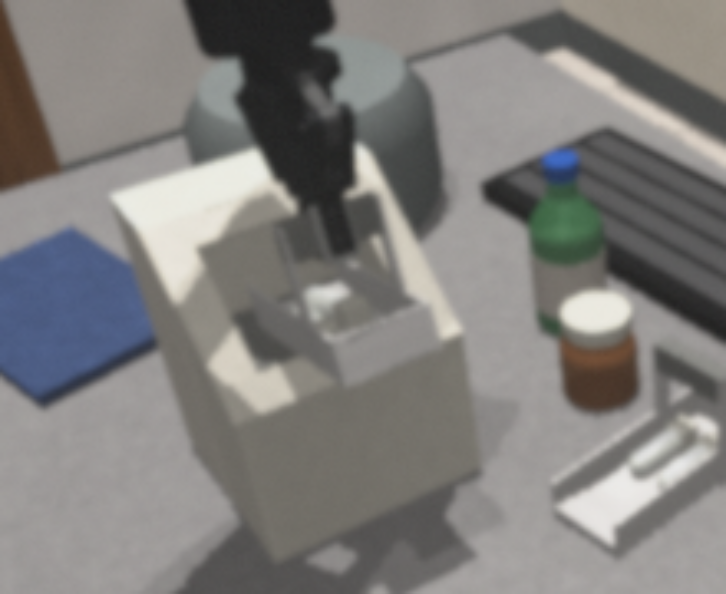

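View pics/side11.png

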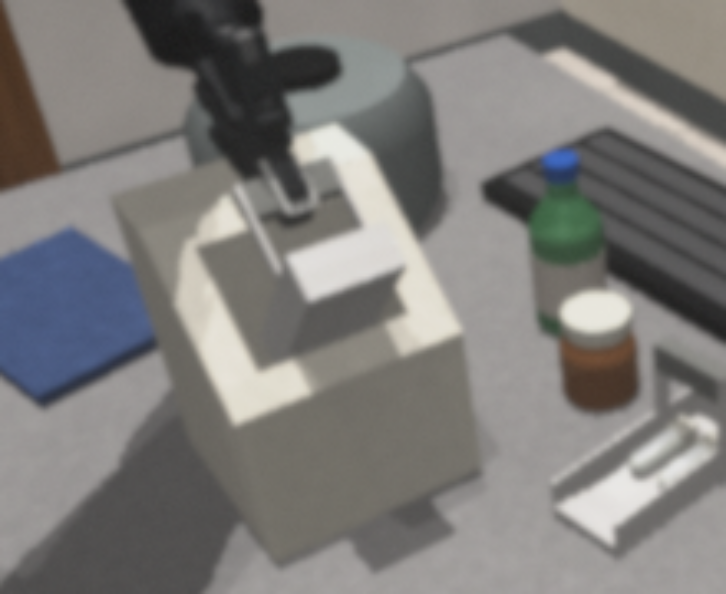

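```bash
cat >> h.py <<'E'
def retreat():
    x,z=arc(1.33); p=.87
    P,B=pour_pose(x+130*np.cos(p),z+130*np.sin(p),p); ln(P,toolq(B,1),130)
    P,B=pour_pose(150,240,.45); ln(P,toolq(B,1),200)
    print('out',bot.read_state()['clock'],bot.read_state()['ft_force'].round(2))
E
python3 - <<'E'
from h import *
retreat()
c=cam('side'); cv2.imwrite('pics/side12.png',cv2.resize(c['image'][60:300,50:370],None,fx=2.4,fy=2.4))
c=cam('top'); cv2.imwrite('pics/top12.png',c['image'])
E
```

```text
out 37.2667 [-0.3   0.94 -2.49]
```

View pics/side12.png

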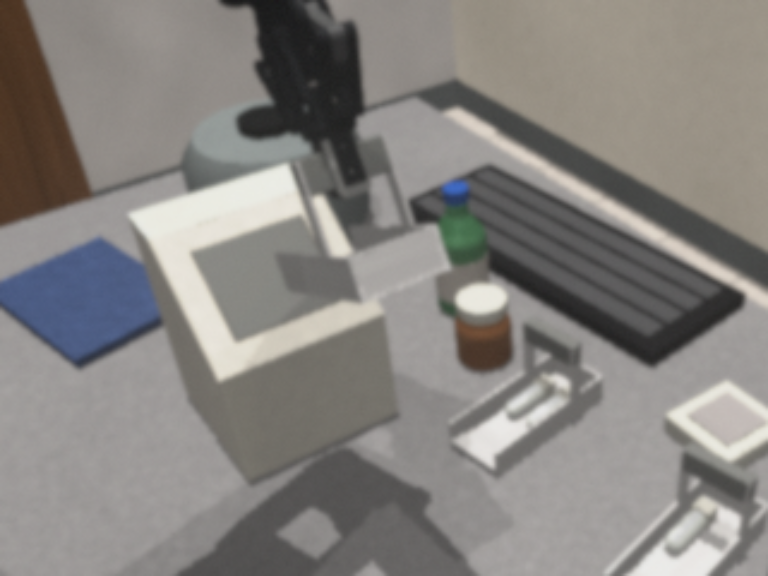

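View pics/top12.png

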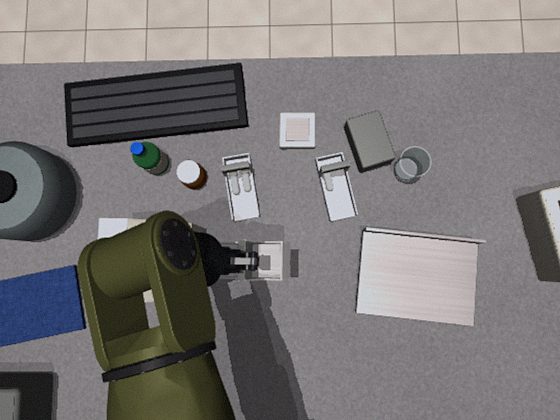

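```bash
cat >> h.py <<'E'
def place(yoff):
    p=tcp(); B=boatR(BINH); 
    ln([p[0],p[1],300],toolq(B,1),150)
    P,B=shelf_pose(yoff); q=toolq(B,1)
    mv(P+[0,0,170],q); ln(P+[0,0,25],q,200)
    hit=ln(P+[0,0,-4],q,30,uf=4); s=bot.read_state()
    print('place hit',hit,tcp().round(1),P.round(1),s['ft_force'].round(1))
    if hit: pass
    bot.move_gripper(30,60); bot.dwell(0.2)
    t=tcp(); ln([t[0],t[1],180],q,120)
    print('t',bot.read_state()['clock'])
E
python3 - <<'E'
from h import *
place(-82)
mv([380,-60,260],toolq(boatR(0),1))
c=cam('side'); cv2.imwrite('pics/side13.png',c['image'])
c=cam('top'); cv2.imwrite('pics/top13.png',c['image']); boats(c); 
boats(c,extra=30)
E
```

```text
place hit True [ 485.5 -367.1  110.4] [ 485.7 -367.2  110. ] [-1.2  0.2  5.3]
t 42.8
rej [ 712. -271.] (np.float32(69.4368), np.float32(66.76238))
boat [703.9 -97.5] yaw 0.207 hyaw -0.000 [65. 16.] lip 108.4 w 57 z 91
boat [706.5 122.8] yaw 0.157 hyaw -0.005 [64. 17.] lip 107.8 w 58 z 91
rej [ 490. -335.] (np.float32(12.993984), np.float32(10.460829))
boat [ 486.5 -364.6] yaw -1.013 hyaw 0.897 [67. 14.] lip 157.2 w 105 z 122
```

View pics/side13.png

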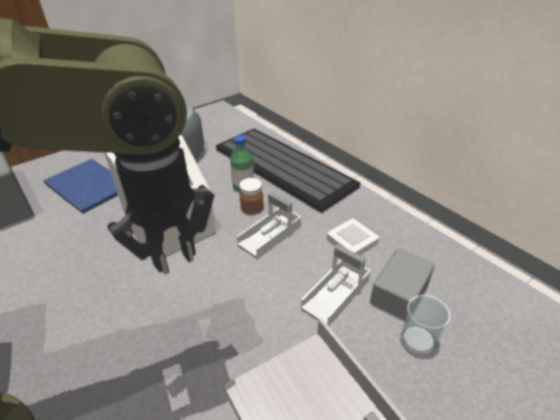

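View pics/top13.png

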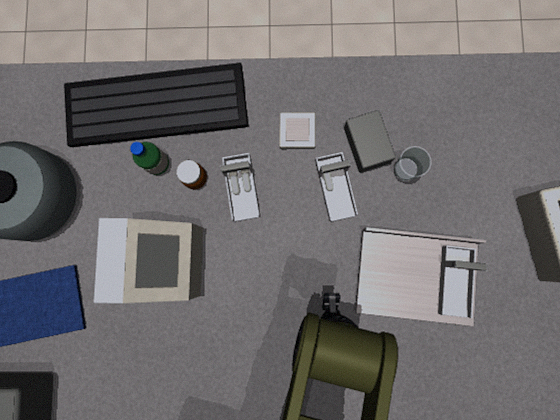

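```bash
python3 - <<'E'
from h import *
pick((703.9,-97.5),.207)
to_bin(); 
c=cam('side'); cv2.imwrite('pics/side14.png',cv2.resize(c['image'][60:300,50:370],None,fx=2.4,fy=2.4))
push(); tip(); bot.dwell(.7)
c=cam('side'); cv2.imwrite('pics/side15.png',cv2.resize(c['image'][60:300,50:370],None,fx=2.4,fy=2.4))
retreat()
c=cam('side'); cv2.imwrite('pics/side16.png',cv2.resize(c['image'][60:300,50:370],None,fx=2.4,fy=2.4))
E
```

```text
pick hit False w 4.526009872151633 [704.  -97.5  80. ] 47.5667
lift w 4.7197353838591765 [-0.41 -0.2   0.35]
at bin [500.2 175.7 278.7] 52.4583
f 0.0 p 0.2 F [-0.3  0.  -0. ] M [ 0.05  0.02 -0.04] w 4.7 t 52.8583
f 0.25 p 0.21 F [-0.4 -0.1  0.5] M [0.09 0.   0.02] w 5.2 t 53.25
f 0.5 p 0.23 F [ 0.5 -0.1  0.7] M [ 0.09 -0.07 -0.02] w 5.2 t 53.625
f 0.72 p 0.27 F [ 0.4 -0.7  0.8] M [ 0.1  -0.02  0.02] w 5.0 t 53.9417
f 0.85 p 0.42 F [ 0.1 -0.5 -0.3] M [ 0.21  0.01 -0.07] w 5.1 t 54.2417
f 1.0 p 0.6 F [-0.1  0.4 -0.3] M [ 0.27 -0.01  0.02] w 5.1 t 54.575
f 1.2 p 0.75 F [ 0.6  0.4 -0.8] M [ 0.31  0.   -0.03] w 5.0 t 54.875
f 1.33 p 0.87 F [0.1 0.2 0.9] M [ 0.31 -0.   -0.  ] w 4.9 t 55.1417
out 57.6667 [-0.01  0.05  0.1 ]
```

View pics/side14.png

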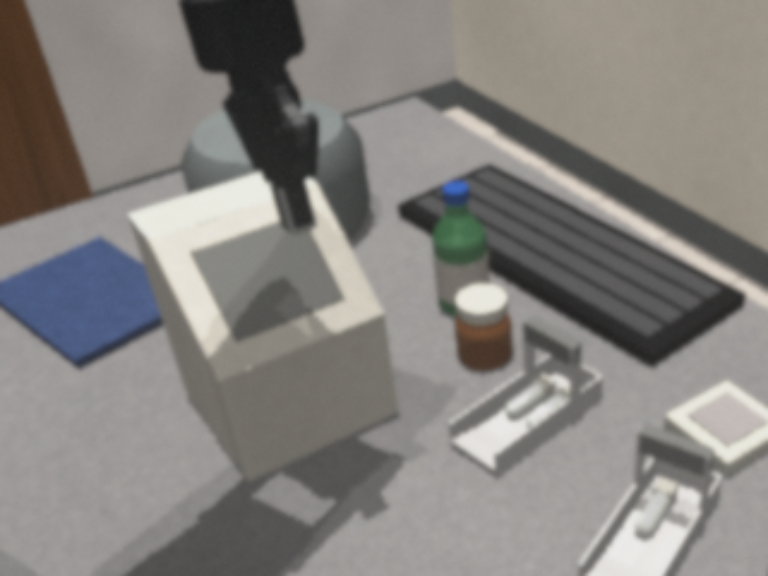

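View pics/side16.png

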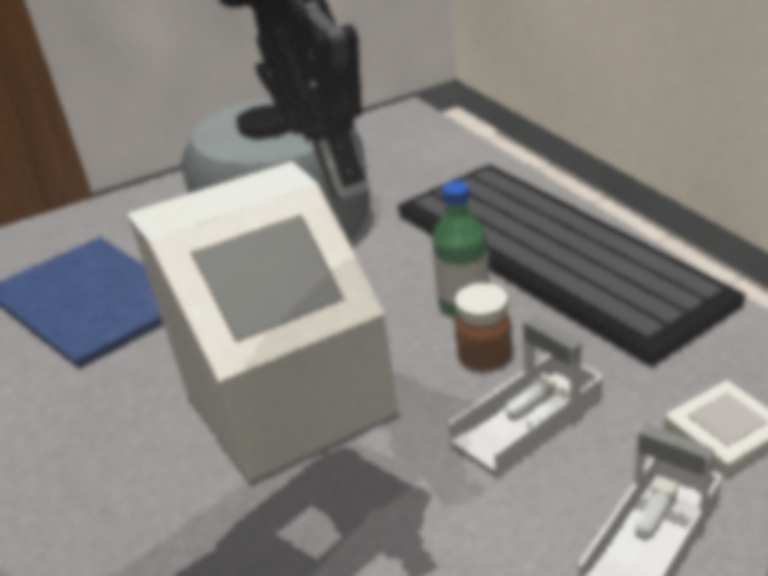

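```bash
cat >> h.py <<'E'
_pick=pick
def pick(ctr,yaw):
    _pick(ctr,yaw)
    if bot.read_state()['grip_width']<10: raise SystemExit('MISSED PICK')
def fresh(near):
    """re-measure boat nearest to 'near' just before picking"""
    b=min(boats(cam('top'),verbose=False),key=lambda o:np.linalg.norm(o['c']-near)); print('fresh',b['c'].round(1),b['yaw'].round(3),np.round(b['sz']),round(b['lipd'],1)); return b
E
python3 - <<'E'
from h import *
p=tcp(); q=bot.read_state()['tool_rot']
P,B=pour_pose(150,260,0); ln(P,toolq(B,1),200)
mv([480,-20,320],toolq(boatR(.15),1))
c=cam('top'); cv2.imwrite('pics/top17.png',c['image']); boats(c)
print(bot.read_state()['clock'])
E
```

```text
rej [ 712. -271.] (np.float32(69.32497), np.float32(66.7669))
boat [706.5 122.6] yaw 0.158 hyaw 0.009 [64. 17.] lip 108.0 w 58 z 91
boat [694.9 -57. ] yaw -2.871 hyaw 0.121 [65. 16.] lip 163.2 w 86 z 91
rej [ 490. -335.] (np.float32(14.181988), np.float32(9.213738))
59.9917
```

View pics/top17.png

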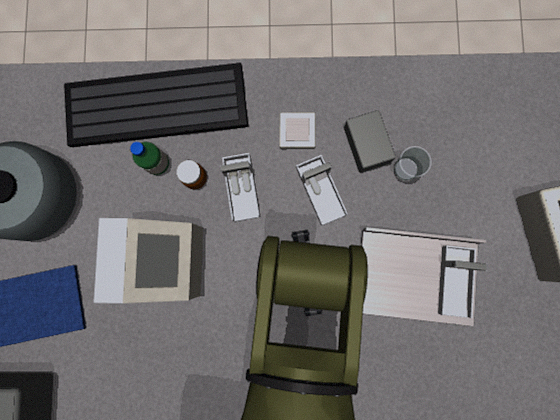

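```bash
sed -i 's/<160)&br/<135)\&br/' h.py; python3 - <<'E'
from h import *
c=cam('top'); boats(c,region=lambda P:(P[...,0]>600)&(P[...,0]<760)&(P[...,1]>-140)&(P[...,1]<40))
cv2.imwrite('pics/top18.png',cv2.resize(c['image'][145:235,285:365],None,fx=6,fy=6))
for p in ((319,223),(345,214)): print(ray(c,*p,7))
E
```

```text
boat [695. -57.] yaw 0.379 hyaw 0.012 [65. 16.] lip 108.5 w 57 z 92
[585.91064321 -64.27455106   7.        ]
[ 606.35214439 -125.59912087    7.        ]
```

View pics/top18.png

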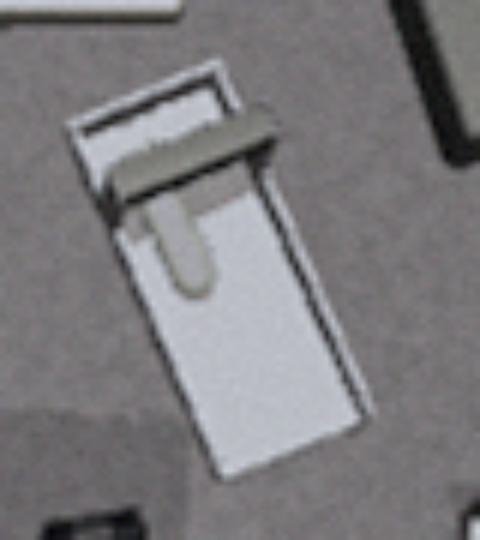

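```bash
python3 - <<'E'
from h import *
pick((695,-57),.385)
to_bin(); push(); tip(); bot.dwell(.7)
c=cam('side'); cv2.imwrite('pics/side19.png',cv2.resize(c['image'][60:300,50:370],None,fx=2.4,fy=2.4))
retreat()
c=cam('side'); cv2.imwrite('pics/side20.png',cv2.resize(c['image'][60:300,50:370],None,fx=2.4,fy=2.4))
E
```

```text
pick hit False w 12.777757483787466 [695.2 -57.1  80.7] 63.2917
lift w 12.737788322692845 [-0.59  0.17 -1.84]
at bin [500.2 175.7 278.7] 68.2833
f 0.0 p 0.2 F [ 0.2 -1.  -0.4] M [-0.09  0.02  0.02] w 12.6 t 68.6333
f 0.25 p 0.21 F [ 0.7 -0.9 -0.3] M [0.05 0.1  0.  ] w 12.6 t 69.025
f 0.5 p 0.23 F [-0.3  0.5  0.2] M [0.26 0.06 0.02] w 12.4 t 69.4
f 0.72 p 0.27 F [0.  0.9 1. ] M [0.42 0.01 0.  ] w 12.6 t 69.7167
f 0.85 p 0.42 F [0.5 1.3 0.1] M [0.87 0.06 0.02] w 12.5 t 70.0167
f 1.0 p 0.6 F [0.1 1.6 0.9] M [0.84 0.07 0.04] w 12.3 t 70.35
f 1.2 p 0.75 F [-1.1  3.4  1.2] M [ 1.17  0.23 -0.09] w 12.7 t 70.65
f 1.33 p 0.87 F [-1.4  3.9  0.5] M [ 1.23  0.2  -0.06] w 12.5 t 70.9167
out 73.4417 [-0.38  0.86 -2.56]
```

View pics/side19.png

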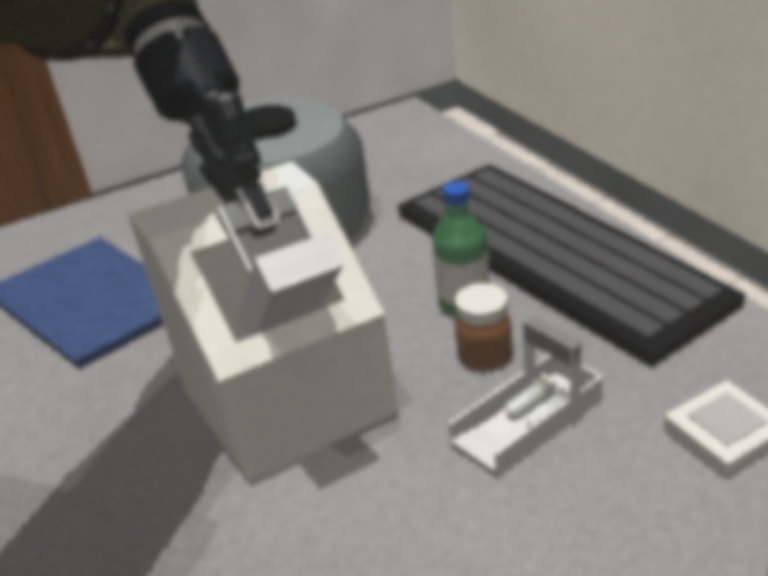

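View pics/side20.png

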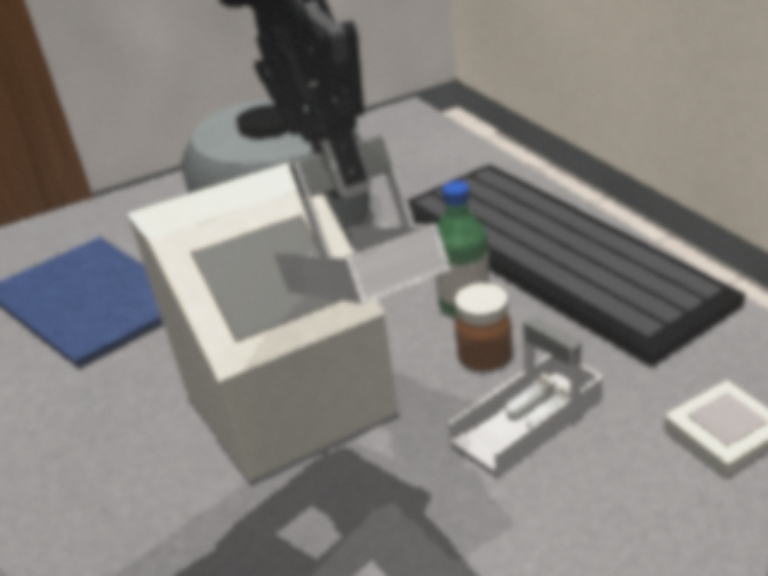

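Emptied, flap shut. Placing it mid-shelf, then fetching the last boat.

```bash
python3 - <<'E'
from h import *
place(0)
mv([440,-20,300],toolq(boatR(.1),1))
b=fresh((706.5,122.6))
c=cam('top'); cv2.imwrite('pics/top21.png',c['image'])
E
```

```text
place hit True [ 495.5 -285.8  110.6] [ 495.5 -285.8  110. ] [-0.6  0.5  4.4]
t 78.825
fresh [706.5 122.6] 0.156 [64. 17.] 108.1
```

View pics/top21.png

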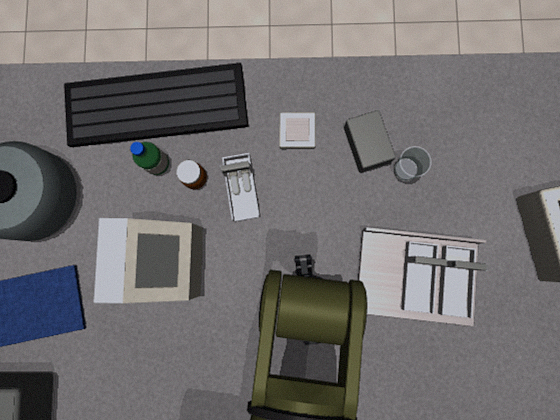

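```bash
python3 - <<'E'
from h import *
pick((706.5,122.6),.156)
to_bin(); push(); tip(); bot.dwell(.8)
retreat()
c=cam('side'); cv2.imwrite('pics/side22.png',cv2.resize(c['image'][60:300,50:370],None,fx=2.4,fy=2.4))
E
```

```text
pick hit False w 12.39656999224914 [706.7 122.6  80.7] 83.3667
lift w 12.078596312721183 [-0.6  -1.03 -3.05]
at bin [500.3 175.7 278.7] 87.975
f 0.0 p 0.2 F [-0.2 -0.9 -1.8] M [-0.06  0.07 -0.01] w 12.7 t 88.325
f 0.25 p 0.21 F [-0.4 -0.8 -0.4] M [0.05 0.11 0.  ] w 12.4 t 88.7167
f 0.5 p 0.23 F [ 0.3 -0.6 -0.3] M [ 0.32  0.08 -0.01] w 12.6 t 89.0917
f 0.72 p 0.27 F [-0.5  1.4  0.1] M [ 0.46  0.02 -0.01] w 12.3 t 89.4083
f 0.85 p 0.42 F [-0.1  2.3 -0.8] M [ 0.91 -0.04 -0.  ] w 12.5 t 89.7083
f 1.0 p 0.6 F [-0.4  0.9  2. ] M [ 0.81  0.16 -0.02] w 12.3 t 90.0417
f 1.2 p 0.75 F [-1.5  2.5  0.3] M [ 1.21  0.19 -0.07] w 12.3 t 90.3417
f 1.33 p 0.87 F [-1.2  4.6  0.7] M [ 1.24  0.14 -0.1 ] w 12.3 t 90.6083
out 93.1833 [ 0.32  0.29 -1.92]
```

View pics/side22.png

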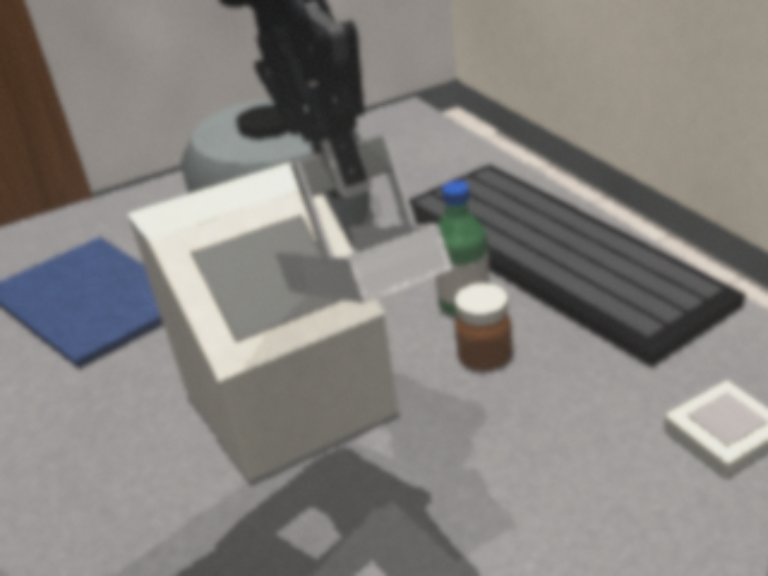

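```bash
cat > shelf.py <<'E'
from h import *
c=cam('top'); P=cloud(c); Z=P[...,2]; X,Y=P[...,0],P[...,1]
m=(Z>108)&(Z<134)&(X>400)&(X<600)&(Y<-130)&(Y>-450)
e=np.array([np.cos(SHY),np.sin(SHY)]); n=np.array([-e[1],e[0]])
for k in comps(m,10):
    v,u=np.nonzero(k); ctr,ax,sz=rect([ray(c,a,b,122) for a,b in zip(u,v)])
    d=ctr-SHC; print('shelf x %.1f y %.1f'%(d@e,d@n),'yaw err %.3f'%((np.arctan2(ax[1],ax[0])-SHY)%np.pi-np.pi/2),np.round(sz),'z %.0f'%np.nanmedian(Z[k]))
cv2.imwrite('pics/shelfnow.png',c['image'])
E
python3 shelf.py; python3 - <<'E'
from h import *
place(82)
mv([330,60,280],toolq(boatR(.1),1))
c=cam('side'); cv2.imwrite('pics/side23.png',c['image'])
E
python3 shelf.py; cp pics/shelfnow.png pics/top23.png; python3 -c "
import cv2;i=cv2.imread('pics/top23.png');cv2.imwrite('pics/top23c.png',cv2.resize(i[210:340,345:495],None,fx=5,fy=4.5))"
```

```text
shelf x 35.8 y 2.2 yaw err -0.001 [67. 14.] z 122
shelf x 35.5 y -78.7 yaw err -0.001 [68. 14.] z 122
place hit True [ 505.3 -204.4  110.6] [ 505.4 -204.4  110. ] [-2.4  1.   6.2]
t 98.5083
shelf x 35.8 y 84.6 yaw err 0.002 [66. 14.] z 122
shelf x 35.8 y 2.1 yaw err -0.001 [67. 14.] z 122
shelf x 35.4 y -79.3 yaw err 0.004 [67. 14.] z 122
```

View pics/top23.png

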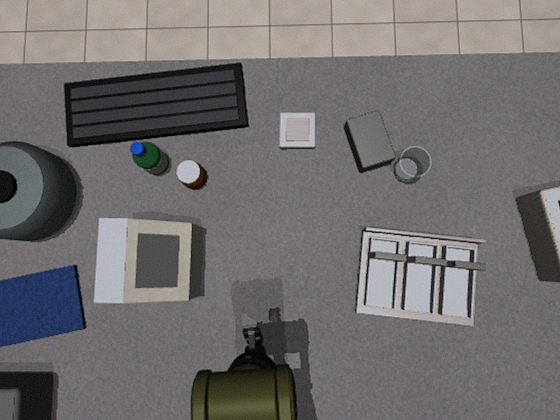

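View pics/top23c.png

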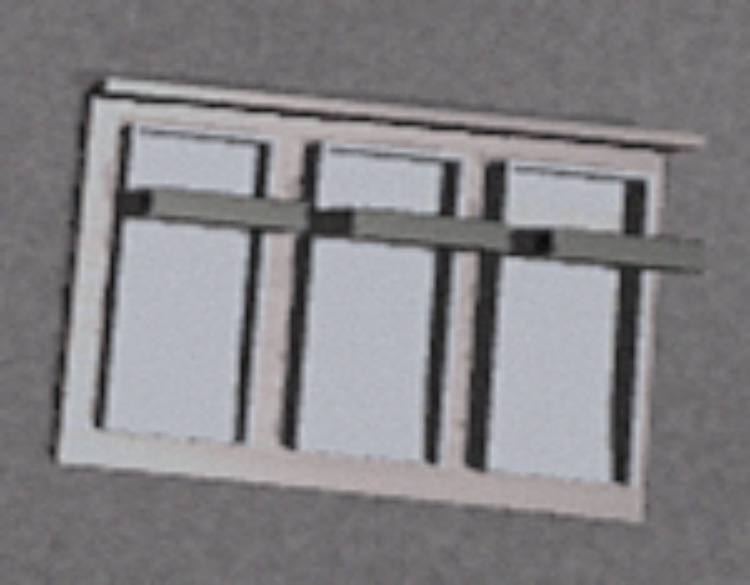

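View pics/side23.png

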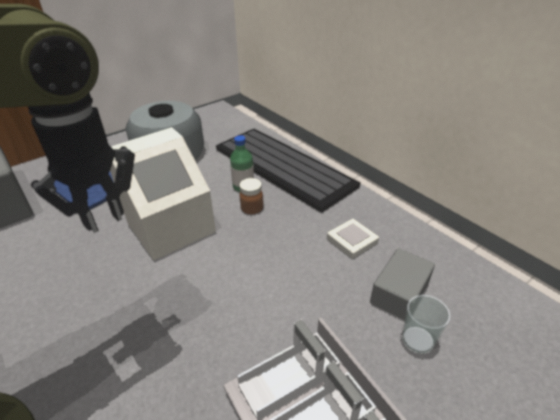

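```bash
python3 -c "
from h import *
print(bot.read_state()['clock']); bot.finish_job()"
```

```text
99.8667
the job is handed in; nothing more can be done
```

I put the one stray tube I found into the near boat. I then emptied all three boats into the bin, pushing the flap with each boat's lip, and stood them on the shelf. I handed the job in at about 100 s of the 210 s; the hand-in reported no verdict.

**Last checks**
- **Boats:** the top camera puts the three handles at x = +35 to +36 mm and y = +85, +2 and −79 mm in the shelf's frame. They are turned less than 0.005 rad from square. The boats are about 82 mm apart, look empty, and their mouths face the front.
- **Bin and bench:** the flap looked shut in the last pictures and no tubes are left on the bench. The other things look unmoved by eye; I did not measure them. I could not see inside the bin, so I take the tubes to be in it because the boats are empty and nothing was left outside.

**What went wrong on the way**
- **Tool point off:** the reported tool point lies about 34.5 mm ahead of the real grasp point along the fingers. My first try at the stray tube closed on air because of this. I measured the offset by touching the bench and from two camera views, and corrected every later move.
- **Knocked boat:** one boat was knocked about 40 mm aside after I had measured it, so that pick missed. I did not check the grip, so the empty gripper went through the whole pouring path. Wrist force there stayed about 1 N or less, so I believe it did not push the flap. I then measured the boat again and did it properly.
- **Placement reading:** the camera puts the boats 2 to 3 mm from where the arm reported setting them down across the shelf, about what the camera calibration allows.

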